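# Set the bag sealer's dial and start it

## Robot

A 6-joint arm with a two-finger parallel gripper is mounted at the origin on a cart in front of the work surface, level with it; the furniture and walls round the work are solid. World frame = base frame: x ahead of the robot, y to its left, z up, the work surface at z = 0. Lengths are in m, angles in rad, forces in N, time in s.
With the tool pointing down it reaches from about 0.375 to 0.975 m from the base axis. Payload 3.8 kg.
Tool frame: the origin (TCP) lies at the very end of the fingers, on their centre line; the grasp point (between the pads) lies 19 mm behind it; z points along the fingers, y is the direction in which the jaws open and shut (so a half turn about z gives the same grasp; the last joint's range is limited). The gripper opens to 85 mm and grips with 20 to 120 N. Pads are 22 mm wide; open, the fingers measure 114 mm over their backs; the gripper's body (76 mm by 85 mm) begins 54 mm behind the grasp point. The pads swing forward as they close: fully open they stand 13 mm farther back than shut.
Start: joints at [-1.316, 0.264, 1.604, -0, 1.274, -0.037], TCP at [0.194, -0.646, 0.231] pointing down, gripper open.
Joint ranges: [-2.63, 2.63], [-0.94, 2.18], [0.31, 2.57], [-1.31, 4.45], [0, 2.66], [-2.55, 2.55]. Speed limits (rad/s): [2.57, 2.57, 3.14, 3.14, 3.14, 3.14].

## Interface

Orientations are given as a rotation vector (axis times angle).
In Python, from workcell import status, read_camera, camera_info, order gives the robot as it stands.
- The arm moves only by the tool move_arm, never from a script. Its argument "deltas" is a list of rows, each a list of 3 entries, a list of its own where there are three numbers: the turn, a rotation vector about the world's x, y, z as a fraction of full scale, then the shift along the world's x, y, z as a fraction of full scale, then the closure, from -1 (fully open) to 1 (shut), so that 0 is half open. A call has 1 to 20 rows; each row is the pose to reach, as a shift and turn from the pose commanded when the call began; what a row does not reach only later rows make up. Full scale, the value 1, is 0.1 m for a shift and pi/2 rad for a turn. A row lasts 1/8 s, in which the tool goes at most 62.5 mm and 10.7 degrees, less where a joint would pass 70% of its speed; a pose out of reach is approached as far as the arm can. A call with a number of a shift or a turn outside -1 to 1 is refused whole. A call with a gripper value outside its range is refused whole. The fingers move at their own pace and stop on an object; "grip_force" is the grip in N (left out, the last holds). Time passes only in rows, so rows that repeat a pose let the fingers close. It gives the time, the measured TCP pose, the force and the opening at its end, in the units of the state.
- status.read_state(): the state, without advancing time (a new reading comes with each control period).
- read_camera(name): name is "scene" or "top"; returns (picture, depth): 480x640x3 uint8, red, green, blue; 480x640 float32, m along the optical axis (not along the pixel's ray), 0 where there is no reading.
- camera_info(name): a dict with "K" (3x3 intrinsics, pixels), "R" (3x3) and "t" (3): a world point X has camera coordinates R X + t. Camera axes: x right, y down, z forward; pixel columns grow to the right and rows downward; lengths in m; the calibration is good to about 2 mm. A picture is of the moment at which its call begins. camera_info takes no time and is no camera call.
- order.finish_job(): hands the job in, once; it reports no verdict.
The state is a dict: "time": time; "q": joint angles; "joint_vel": joint speeds; "joint_torque": joint torques, N m; "tool_pos": TCP position; "tcp_rot": TCP orientation; "wrist_force": force on the tool from outside, world axes, zero at the start; "torque": the same for the moment, N m; "width": opening from 0.0 (shut) to 1.0 (fully open).
Only numpy, scipy, OpenCV 4.12 (cv2) and the standard library are available. Lean on these libraries where they do the work, as an engineer would, in place of code of your own. Each camera call takes 0.05 s, during which the arm holds its last target. There are 200 camera calls.

## Task

With a fingertip, turn the big knurled dial of the bag sealer clockwise, one or two clicks, until its white pointer line stands at the long bar mark and the dial has clicked in there. Only then press the round start key beside it all the way down with the fingertip and let it come back up. Grasp and lift nothing, and leave the things standing round the sealer where they are.

Things in the scene. Friction and masses are not known exactly. Their poses are not given: they have to be found in the camera images.
- sealer: Bag sealer, fixed to the bench: grey box, white control panel on top, steel sealing jaw along its back; 176 mm deep (x), 276 mm wide (y). Origin: centre of its underside, on the bench; x points to the back, y to the left, z up. Panel top 60 mm above the bench; the jaw takes x from +54 to +86 mm over the full width and rises to 102 mm.
- dial_top (a point): Centre of the flat top of the dial, on its vertical axis, at sealer (-12, 52, 82) mm; turns with the dial. Dial: black disc, 92 mm diameter, knurled rim, from 1 to 22 mm above the panel; it turns but does not sink. A fingertip pressed on the top near the rim with 8 to 20 N and led round in an arc takes it along by friction (coefficient 0.5 or more); the rim can also be rubbed from the side.
- dial (a joint): Dial angle, rad, growing clockwise from above. A detent at each mark, 0.698 apart: dots at 0, 0.698, 1.396, the long bar at 2.094, dots at 2.793, 3.491; stops at -0.12, 3.61. Starts at rest at 0.698 or 1.396 (rarely balanced half way between). About 0.08 N m takes it out of a detent; let go past half way to the next mark it falls into that one, before half way it springs back.
- dial_pointer (a point): Outer part of the white pointer line (30 x 4 mm, radial) on the dial's top, 42 mm from the dial's axis; turns with the dial.
- bar_mark (a point): Centre of the long bar mark (black, 16 x 5 mm, radial) on the panel, 59 mm from the dial's axis; the other five marks are round dots of 6 mm, 54 mm from the axis. With the dial clicked in there, dial_pointer lies on the line from the axis to this point.
- start_key_top (a point): Centre of the top of the start key, a black round push key of 28 mm diameter in a grey housing, on the sealer's panel right of the dial, at sealer (-20, -78, 82) mm; pressed straight down.
- start_key (a joint): Travel of the start key in m: 0 up, 0.006 fully down. A spring pushes it up; fully down takes about 4 N.
- sticky_pad: Pad of yellow sticky notes, 50 x 50 x 18 mm, loose, to the left of the sealer; origin under its centre. Leave alone.
- tape_measure: Black tape measure, 66 x 78 x 37 mm, loose, to the right of the sealer; origin under its centre. Leave alone.
- card_pack: White wrapped pack of cards, 71 x 53 x 64 mm, loose, in front of the sealer; origin under its centre. Leave alone.
- glue_stick: Glue stick with a red cap, standing, 29 x 29 x 96 mm, loose, left of the sealer; origin under its centre. Leave alone.

How it is judged:
On the way, in this order (a step that is already met when the one before it is completed fails the run):
1. the dial is turned to the bar mark (value of joint dial between 1.974 and 2.214 rad), for 0.3 s.
2. the start key is pressed down by the fingers (all of step 1 and value of joint start_key above 0.0045 m and contact force between the fingers and start_key above 0.5 N), for 0.05 s.
At the end, for the whole second after the job is handed in: The dial rests in the detent of the long bar mark (2.094 rad, within 0.12), at rest; the start key has been pressed after that and is up again (under 1.5 mm); the four loose things stand within 20 mm of where they were (all of step 1 and velocity of joint dial between -0.1 and 0.1 rad/s and value of joint start_key below 0.0015 m and distance of each of sticky_pad, tape_measure, card_pack, glue_stick from where it was at the start of the episode below 0.02 m); the robot touches nothing.
It fails at once if the start key is pressed while the dial is not at the bar mark (value of joint start_key above 0.003 m and not (value of joint dial between 1.974 and 2.214 rad)).
It fails at once if a thing standing round the sealer is shifted more than 20 mm or lifted (distance of any of sticky_pad, tape_measure, card_pack, glue_stick from where it was at the start of the episode above 0.02 m).
It also fails if it takes over 64 s, if anything falls off the work surface, if the arm or the gripper's body presses on something with over 40 N, if the wrist force passes 120 N, or if a joint passes its speed limit or range.

## Working session

There is one attempt and no reset: what is moved stays moved. The work goes in short steps, Python scripts to look and compute and a tool call to move; the robot and the scene stay as the last step left them, time stands still between calls to the robot, and variables do not carry over. Pictures are saved under pics/ and viewed, about 8 in all and at most 12, crops included, and the job is handed in when it is done.

Besides the shell and the picture viewer there is one more tool, called after ">>>" as name([rows], argument=value, ...), one row to a line, values as JSON. move_arm: Moves the arm, as the interface text tells. Its arguments: {"type":"object","properties":{"deltas":{"type":"array","items":{"type":"array"}},"grip_force":{"type":"number"}},"required":["deltas"]}

```bash
mkdir -p pics; python3 - <<'E'
from workcell import status, read_camera, camera_info
import cv2,numpy as np
for n in("top","scene"):
    p,d=read_camera(n); np.savez(f"{n}.npz",p=p,d=d); cv2.imwrite(f"pics/{n}0.png",p[:,:,::-1])
    c=camera_info(n); print(n,c["K"],c["R"],c["t"], -c["R"].T@c["t"])
print(status.read_state())
E
```

```text
top [[481.67043495   0.         323.69170091]
 [  0.         481.67043495 239.48457862]
 [  0.           0.           1.        ]] [[-0.01830767 -0.99981405  0.00605787]
 [-0.99153458  0.01737643 -0.12867494]
 [ 0.12854575 -0.00836233 -0.99166832]] [0.19981715 0.54008198 0.99020819] [0.4118811  0.19867574 1.05024264]
scene [[621.34537902   0.         324.73709071]
 [  0.         621.34537902 258.40605974]
 [  0.           0.           1.        ]] [[-0.70692186 -0.70712152 -0.01551288]
 [-0.37018558  0.38859188 -0.84377662]
 [ 0.60268078 -0.59074149 -0.53647028]] [0.51261334 0.19135507 0.90066385] [-0.10959833  0.82018041  0.65259243]
{'time': 0.1, 'q': array([-1.31591364e+00,  2.64688646e-01,  1.60527072e+00,  1.36466572e-05,
        1.27370953e+00, -3.69009173e-02]), 'joint_vel': array([-0.00021233, -0.00214705, -0.00477504,  0.00021785, -0.00114531,
        0.00048691]), 'joint_torque': array([ 4.72672873e-04, -5.16704786e+01, -3.68589771e+01, -1.07469320e-04,
        6.26313573e-03, -1.92977853e-05]), 'tool_pos': array([ 0.19400168, -0.64581082,  0.23006126]), 'tcp_rot': array([-3.10617592e+00, -4.56401983e-01,  3.34166490e-04]), 'wrist_force': array([-0.32045244,  0.67399971,  0.1706766 ]), 'torque': array([0.01438995, 0.00225985, 0.02652035]), 'width': 1.0032725300406722}
```

View pics/top0.png

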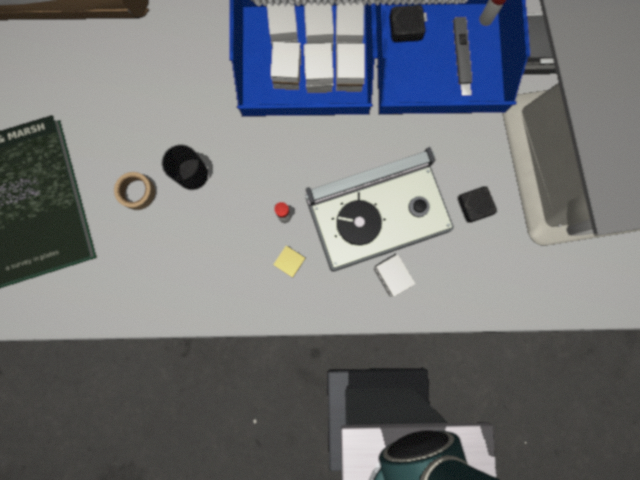

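View pics/scene0.png

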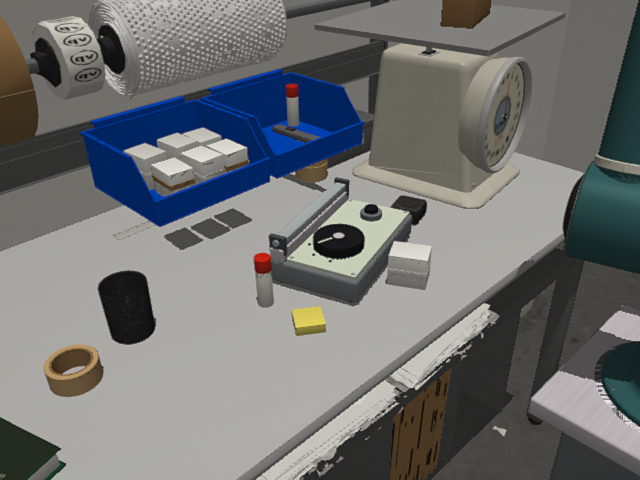

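The top view shows the dial at about (359,221), the pointer facing left (340,218), the long bar above it (359,196) and the key at (418,206). Next I turn these pixels into positions.

```bash
cat > h.py <<'E'
import numpy as np,cv2
from workcell import camera_info
def ray(n,u,v,z):
    c=camera_info(n);R,t=np.array(c["R"]),np.array(c["t"]);o=-R.T@t
    d=R.T@np.linalg.inv(c["K"])@[u,v,1];return o+d*(z-o[2])/d[2]
def blobs(m,amin):
    k,l,s,c=cv2.connectedComponentsWithStats(m.astype(np.uint8))
    return [(s[i],c[i],l==i) for i in range(1,k) if s[i,4]>=amin]
E
python3 - <<'E'
from h import *
z=np.load("top.npz");p=z["p"];x0,y0,x1,y1=295,140,475,285
c=cv2.resize(p[y0:y1,x0:x1],None,fx=4,fy=4,interpolation=cv2.INTER_CUBIC);cv2.imwrite("pics/crop0.png",c[:,:,::-1])
g=p.max(2).astype(int);roi=np.zeros(g.shape,bool);roi[y0:y1,x0:x1]=1
for s,ce,l in blobs(roi&(g<60),3):
    print("dark",s,ce,ray("top",*ce,.082 if s[4]>150 else .06).round(4))
    if s[4]>900:
        h=cv2.convexHull(np.argwhere(l)[:,::-1].astype(np.int32)); w=np.array([ray("top",*q[0],.082) for q in h]).astype(np.float32)
        print("circle",cv2.minEnclosingCircle(w[:,:2]), cv2.fitEllipse(w[:,:2]))
        f=np.zeros(g.shape,np.uint8);cv2.fillConvexPoly(f,h,1)
        b=np.argwhere((f>0)&(g>150))[:,::-1]; print("white",[(tuple(q),ray("top",*q,.082)[:2].round(4)) for q in b])
for s,ce,l in blobs(roi&(p[:,:,1]>190),2000):
    h=np.argwhere(l)[:,::-1].astype(np.int32); w=np.array([ray("top",*q,.06)[:2] for q in h]).astype(np.float32); print("panel",s,cv2.minAreaRect(w),cv2.boxPoints(cv2.minAreaRect(w)))
d=z["d"];print("depth dial,key,jaw",d[221,350],d[206,418],d[175,370])
E
```

```text
dark [429 161   3   4   8] [430.125 162.75 ] [ 0.7003 -0.0383  0.06  ]
dark [459 191  16  31 347] [468.09798271 205.28530259] [ 0.6029 -0.1067  0.082 ]
dark [ 338  201   42   43 1075] [360.23906977 221.48372093] [0.5731 0.1154 0.082 ]Traceback (most recent call last):
  File "<stdin>", line 9, in <module>
cv2.error: OpenCV(4.12.0) /io/opencv/modules/imgproc/src/shapedescr.cpp:201: error: (-215:Assertion failed) count >= 0 && (depth == CV_32F || depth == CV_32S) in function 'minEnclosingCircle'
```

View pics/crop0.png

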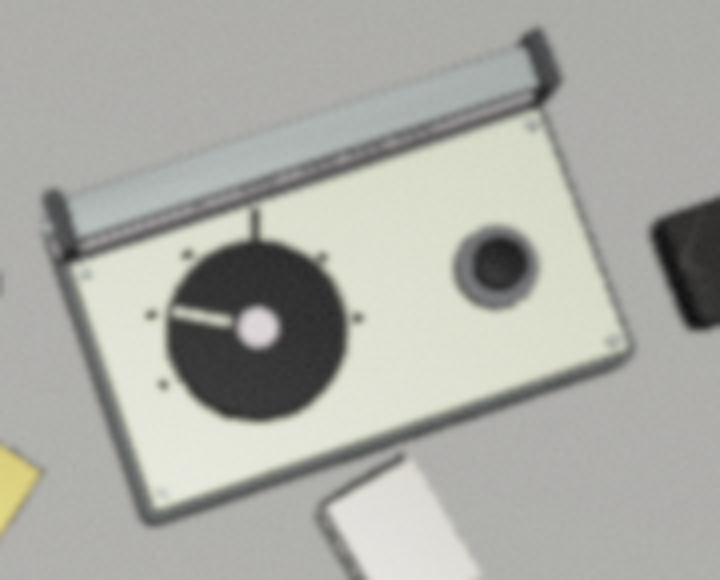

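The crop shows the pointer at the second dot (150,315), which is 0.698 rad. The bar is at (255,225), so it needs two clicks (80° clockwise). The key is at (498,265).

```bash
python3 - <<'E'
from h import *
z=np.load("top.npz");p=z["p"];x0,y0,x1,y1=295,140,475,285
g=p.max(2).astype(int);roi=np.zeros(g.shape,bool);roi[y0:y1,x0:x1]=1
for s,ce,l in blobs(roi&(g<110),150):
    if s[4]>1800 or s[0]>450: print(s);continue
    h=cv2.convexHull(np.argwhere(l)[:,::-1].astype(np.int32)); w=np.array([ray("top",*q[0],.082)[:2] for q in h]).astype(np.float32)
    print("circle",s,cv2.fitEllipse(w))
for s,ce,l in blobs(roi&(p[:,:,1].astype(int)-p[:,:,2]>8)&(g>150),2000):
    w=np.array([ray("top",*q,.06)[:2] for q in np.argwhere(l)[:,::-1]]).astype(np.float32); r=cv2.minAreaRect(w);print("panel",s,r,cv2.boxPoints(r))
f=lambda a,b,zz:ray("top",x0+(a+.5)/4-.5,y0+(b+.5)/4-.5,zz).round(4)
for n,a in dict(dialc=(257,330,.082),hub=(257,328,.082),ptr=(176,314,.082),bar=(255,225,.06),key=(499,264,.082),d0=(163,384,.06),d1=(150,315,.06),d4=(321,257,.06),d5=(357,318,.06),jawL=(50,195,.102),jawR=(540,32,.102),c1=(150,520,.06),c2=(630,352,.06),c3=(548,105,.06)).items(): print(n,f(*a))
d=z["d"];print(d[228,352],d[206,419])
E
```

```text
circle [306 188 145  83 446] ((0.44640153646469116, 0.20680001378059387), (0.09777503460645676, 0.12295480072498322), 0.0)
[458 189  17  34 423]
circle [ 337  199   44   46 1401] ((0.5721393823623657, 0.11855082958936691), (0.08930511027574539, 0.09299147129058838), 76.81837463378906)
circle [412 198  16  16 188] ((0.6044430136680603, -0.007057706825435162), (0.031553372740745544, 0.03184307739138603), 34.6827278137207)Traceback (most recent call last):
  File "<stdin>", line 9, in <module>
  File "h.py", line 4, in ray
    c=camera_info(n);R,t=np.array(c["R"]),np.array(c["t"]);o=-R.T@t
ValueError: time passes only in moves, steps and waits
```

```bash
sed -i 's/^def ray/from functools import lru_cache\ncamera_info=lru_cache(camera_info)\ndef ray/' h.py; python3 - <<'E'
from h import *
x0,y0=295,140
f=lambda a,b,zz:ray("top",x0+(a+.5)/4-.5,y0+(b+.5)/4-.5,zz)
c=f(257,330,.082)
for n,a in dict(dialc=(257,330,.082),ptr=(176,314,.082),bar=(255,225,.06),key=(499,264,.082),d0=(163,384,.06),d1=(150,315,.06),d4=(321,257,.06),d5=(357,318,.06),jawL=(50,195,.102),jawR=(540,32,.102),c1=(150,520,.06),c2=(630,352,.06)).items():
    w=f(*a);v=(w-c)[:2];print(n,w.round(4),"r",np.hypot(*v).round(4),"ang",np.degrees(np.arctan2(v[1],v[0])).round(1))
d=np.load("top.npz")["d"];R,t=np.array(camera_info("top")["R"]),np.array(camera_info("top")["t"]);o=-R.T@t
for u,v in((352,228),(419,206),(395,225),(359,222)):
    dd=np.linalg.inv(camera_info("top")["K"])@[u,v,1]; print((o+R.T@dd*d[v,u]).round(4))
sc=np.array([ray("scene",x,y,.082) for x,y in((339,237),(371,210))]);print("scene",sc.round(4))
E
```

```text
dialc [0.5718 0.1182 0.082 ] r 0.0 ang 0.0
ptr [0.5808 0.1593 0.082 ] r 0.042 ang 77.7
bar [0.6312 0.1159 0.06  ] r 0.0595 ang -2.2
key [ 0.6039 -0.0067  0.082 ] r 0.129 ang -75.6
d0 [0.5479 0.1659 0.06  ] r 0.0534 ang 116.6
d1 [0.5843 0.1719 0.06  ] r 0.0552 ang 76.9
d4 [0.6136 0.0818 0.06  ] r 0.0554 ang -41.1
d5 [0.5809 0.064  0.06  ] r 0.0549 ang -80.5
jawL [0.6391 0.2221 0.102 ] r 0.1238 ang 57.1
jawR [ 0.7198 -0.0287  0.102 ] r 0.2085 ang -44.8
c1 [0.4774 0.1741 0.06  ] r 0.1097 ang 149.3
c2 [ 0.5605 -0.0776  0.06  ] r 0.1962 ang -93.3
[0.56   0.1325 0.0814]
[ 0.6029 -0.0057  0.0831]
[0.5679 0.0414 0.0609]
[0.572  0.1179 0.0822]
scene [[0.5638 0.123  0.082 ]
 [0.5904 0.0056 0.082 ]]
```

>>> move_arm([
  [[0,0,0],[0.2,0.5,0.1],1],
  [[0,0,0],[0.4,1,0.2],1],
  [[0,0,0],[0.4,1,0.2],1],
], grip_force=30)

```text
time: 0.48
tool_pos: [0.2354, -0.5438, 0.2517]
tcp_rot: [-3.107, -0.461, -0.001]
wrist_force: [-0.2, -1.4, -0.4]
width: 0.376
```

>>> move_arm([
  [[0,0,0],[0.2,0.5,0],1],
  [[0,0,0],[0.4,1,0],1],
])

```text
time: 0.72
tool_pos: [0.2741, -0.4461, 0.2507]
tcp_rot: [-3.108, -0.454, 0.0]
wrist_force: [1.7, -1.0, 0.5]
width: -0.001
```

>>> move_arm([
  [[0,0,0],[0.2,0.5,0],1],
  [[0,0,0],[0.4,1,0],1],
])

```text
time: 0.98
tool_pos: [0.3144, -0.3456, 0.2509]
tcp_rot: [3.108, 0.455, -0.0]
wrist_force: [1.0, -0.7, 0.2]
width: 0.001
```

>>> move_arm([
  [[0,0,0],[0.2,0.5,0],1],
  [[0,0,0],[0.4,1,0],1],
])

```text
time: 1.23
tool_pos: [0.3546, -0.2456, 0.2511]
tcp_rot: [3.108, 0.455, 0.0]
wrist_force: [1.0, -0.5, 0.1]
width: 0.001
```

>>> move_arm([
  [[0,0,0],[0.2,0.5,0],1],
  [[0,0,0],[0.4,1,0],1],
])

```text
time: 1.48
tool_pos: [0.3948, -0.1456, 0.2512]
tcp_rot: [3.108, 0.455, 0.001]
wrist_force: [1.5, -0.7, 0.2]
width: -0.001
```

>>> move_arm([
  [[0,0,0],[0.2,0.5,0],1],
  [[0,0,0],[0.4,1,0],1],
])

```text
time: 1.72
tool_pos: [0.435, -0.0454, 0.2512]
tcp_rot: [3.108, 0.456, 0.001]
wrist_force: [1.2, -0.5, 0.4]
width: -0.001
```

>>> move_arm([
  [[0,0,0],[0.5,0.5,-0.2],1],
  [[0,0,0],[1,1,-0.5],1],
  [[0,0,0],[1,1,-0.5],1],
])

```text
time: 2.1
tool_pos: [0.5354, 0.0554, 0.199]
tcp_rot: [-3.107, -0.46, 0.003]
wrist_force: [-0.4, -0.6, -0.1]
width: -0.004
```

>>> move_arm([
  [[0,0,0],[0.2,0.39,-0.5],1],
  [[0,0,0],[0.2,0.39,-0.9],1],
  [[0,0,0],[0.2,0.39,-1],1],
  [[0,0,0],[0.2,0.39,-1],1],
  [[0,0,0],[0.2,0.39,-1],1],
])

```text
time: 2.72
tool_pos: [0.5559, 0.0921, 0.1035]
tcp_rot: [3.108, 0.455, 0.006]
wrist_force: [-0.8, 0.4, 0.4]
width: -0.002
```

>>> move_arm([
  [[0,0,0],[0,0,-0.1],1],
  [[0,0,0],[0,0,-0.16],1],
  [[0,0,0],[0,0,-0.18],1],
  [[0,0,0],[0,0,-0.19],1],
  [[0,0,0],[0,0,-0.19],1],
])

```text
time: 3.35
tool_pos: [0.5542, 0.0926, 0.0823]
tcp_rot: [3.108, 0.457, 0.0]
wrist_force: [0.3, -0.6, -1.1]
width: 0.003
```

```bash
python3 - <<'E'
from workcell import status,read_camera
import cv2
p,d=read_camera("scene");cv2.imwrite("pics/s1.png",cv2.resize(p[150:310,250:450],None,fx=3,fy=3)[:,:,::-1])
s=status.read_state();print(s["tool_pos"],s["wrist_force"],s["q"])
E
```

```text
[0.55432556 0.09259575 0.08240354] [-1.22912294 -0.51843019  0.73524952] [1.21184794e-01 1.91154362e-01 1.98719550e+00 1.79803646e-05
 9.62954583e-01 1.40008541e+00]
```

View pics/s1.png

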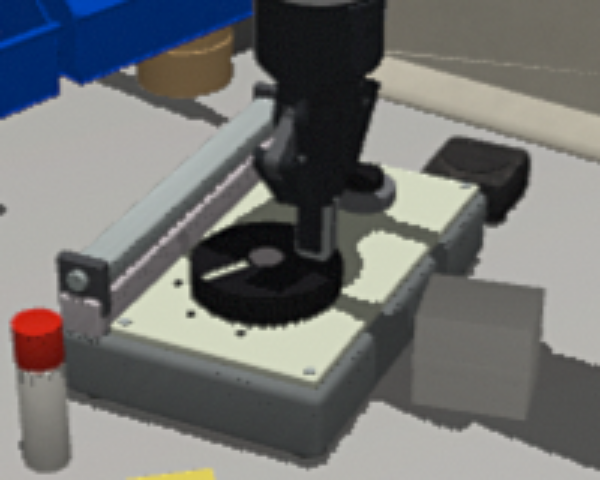

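The fingertip stands over the front-right part of the dial, near (315,250) in the crop, and it's clear of the jaw. Now I press down in small steps.

>>> move_arm([
  [[0,0,0],[0,0,-0.01],1],
  [[0,0,0],[0,0,-0.015],1],
  [[0,0,0],[0,0,-0.015],1],
])

```text
time: 3.78
tool_pos: [0.5545, 0.0926, 0.082]
tcp_rot: [3.108, 0.457, 0.001]
wrist_force: [-3.3, -1.2, 5.6]
width: 0.0
```

>>> move_arm([
  [[0,0,0],[0,0,-0.01],1],
  [[0,0,0],[0,0,-0.01],1],
])

```text
time: 4.03
tool_pos: [0.5546, 0.0925, 0.0819]
tcp_rot: [3.108, 0.457, 0.001]
wrist_force: [-5.0, -1.6, 11.4]
width: 0.0
```

>>> move_arm([
  [[0,0,0],[-0.03,0.023,-0.003],1],
  [[0,0,0],[-0.056,0.05,-0.003],1],
  [[0,0,0],[-0.08,0.079,-0.003],1],
  [[0,0,0],[-0.099,0.111,-0.003],1],
  [[0,0,0],[-0.114,0.146,-0.003],1],
  [[0,0,0],[-0.125,0.182,-0.003],1],
])

```text
time: 4.78
tool_pos: [0.5441, 0.1112, 0.0819]
tcp_rot: [-3.108, -0.456, -0.008]
wrist_force: [-0.4, 1.6, 7.7]
width: -0.004
```

```bash
python3 - <<'E'
from workcell import status,read_camera
import cv2
p,d=read_camera("scene");cv2.imwrite("pics/s2.png",cv2.resize(p[190:290,270:400],None,fx=4,fy=4)[:,:,::-1])
s=status.read_state();print(s["tool_pos"],s["wrist_force"])
E
```

```text
[0.54402909 0.11166765 0.08193014] [0.26967306 1.59522839 8.47430427]
```

View pics/s2.png

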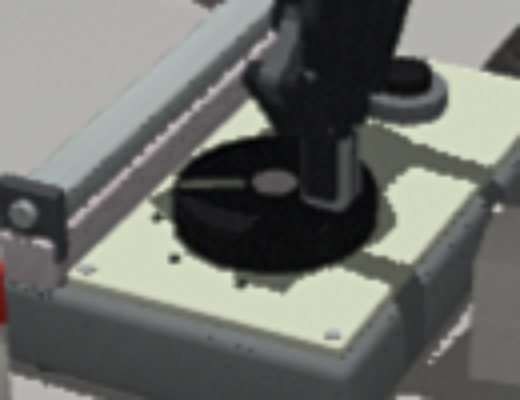

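The pointer has moved clockwise; its tip is now at about (180,185) in the crop. The vertical force dropped to 8 N, so I press slightly harder and carry on round the arc.

>>> move_arm([
  [[0,0,0],[-0.007,0.037,-0.008],1],
  [[0,0,0],[-0.009,0.074,-0.01],1],
  [[0,0,0],[-0.006,0.112,-0.01],1],
  [[0,0,0],[0.001,0.149,-0.01],1],
  [[0,0,0],[0.012,0.184,-0.01],1],
  [[0,0,0],[0.028,0.219,-0.01],1],
])

```text
time: 5.58
tool_pos: [0.5479, 0.1331, 0.0819]
tcp_rot: [3.108, 0.457, 0.011]
wrist_force: [0.9, -0.8, 10.1]
width: 0.005
```

```bash
cat > m.py <<'E'
import sys
from h import *
from workcell import status,read_camera
p,d=read_camera("scene");n=sys.argv[1]
s=status.read_state();print(s["time"],s["tool_pos"],s["wrist_force"])
# rectified top-down view of plane z=.082 round the dial, 4 px/mm, world +x up, +y left
c=np.array([.572,.118]);pts=c+np.array([[.06,.06],[.06,-.06],[-.06,-.06],[-.06,.06]])
ci=camera_info("scene");R,t,K=(np.array(ci[k]) for k in("R","t","K"))
q=(K@(R@np.c_[pts,[.082]*4].T+t[:,None]));q=(q[:2]/q[2]).T.astype(np.float32)
H=cv2.getPerspectiveTransform(q,np.float32([[0,0],[480,0],[480,480],[0,480]]))
cv2.imwrite(f"pics/{n}.png",cv2.warpPerspective(p,H,(480,480),flags=cv2.INTER_CUBIC)[:,:,::-1])
E
python3 m.py s3
```

```text
5.625 [0.54815268 0.13361268 0.08188304] [ 1.41190377 -0.20317866  9.71543699]
```

View pics/s3.png

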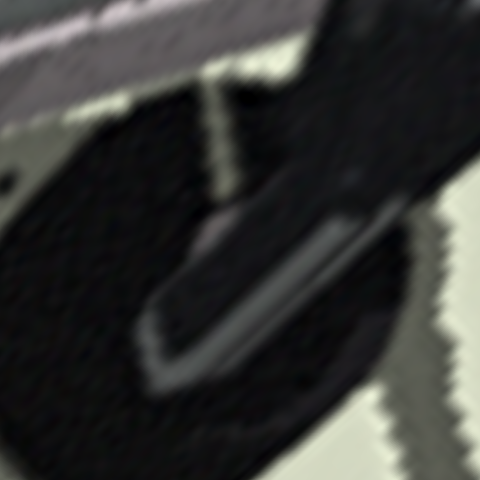

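In the rectified view the pointer runs from (225,190) up to (210,85), about 8° left of straight ahead. That's some 10° short of the bar and well past half way. I lift off and let it fall into the detent.

>>> move_arm([
  [[0,0,0],[0,0,0.1],1],
  [[0,0,0],[0,0,0.5],1],
  [[0,0,0],[0,0,1],1],
  [[0,0,0],[-0.5,-0.5,1],1],
  [[0,0,0],[-1,-1,1],1],
  [[0,0,0],[-1,-1,1],1],
  [[0,0,0],[-1,-1,1],1],
])

```text
time: 6.5
tool_pos: [0.4441, 0.0322, 0.1786]
tcp_rot: [-3.108, -0.454, -0.001]
wrist_force: [0.2, -0.4, 0.2]
width: -0.001
```

```bash
python3 m.py s4; python3 - <<'E'
from workcell import read_camera
import cv2
p,d=read_camera("top");cv2.imwrite("pics/t4.png",cv2.resize(p[140:285,295:475],None,fx=4,fy=4,interpolation=2)[:,:,::-1])
E
```

```text
6.55 [0.44514417 0.03279937 0.17886454] [-0.07284814 -0.23100877 -0.47835945]
```

View pics/t4.png

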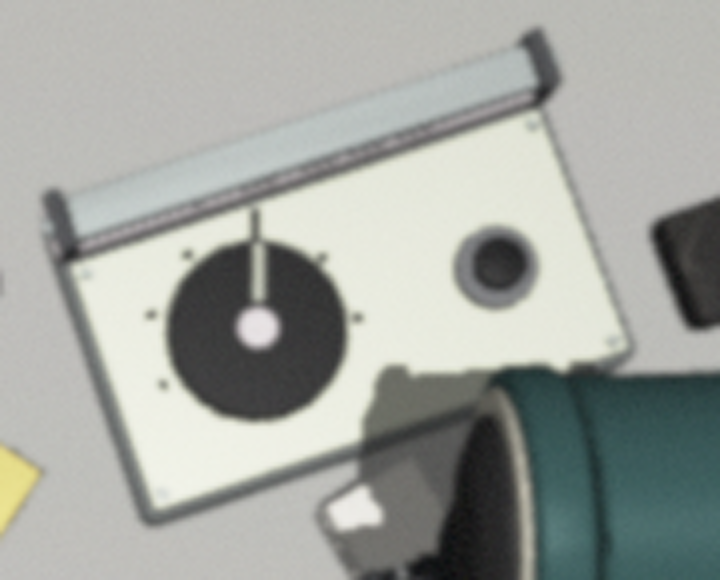

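The pointer at (258,270) lines up with the bar at (255,225), so the dial has clicked in. Next I move over the key.

>>> move_arm([
  [[0,0,0],[0.5,-0.2,0],1],
  [[0,0,0],[1,-0.4,0],1],
  [[0,0,0],[1,-0.4,0],1],
])

```text
time: 6.98
tool_pos: [0.5488, -0.0076, 0.1779]
tcp_rot: [3.108, 0.456, 0.002]
wrist_force: [-0.2, -0.3, -0.5]
width: 0.001
```

>>> move_arm([
  [[0,0,0],[0.3,0,0],1],
  [[0,0,0],[0.59,0,-0.4],1],
  [[0,0,0],[0.59,0,-0.8],1],
  [[0,0,0],[0.59,0,-0.85],1],
  [[0,0,0],[0.59,0,-0.85],1],
  [[0,0,0],[0.59,0,-0.85],1],
])

```text
time: 7.72
tool_pos: [0.6049, -0.0071, 0.0957]
tcp_rot: [3.108, 0.457, 0.006]
wrist_force: [0.4, -1.3, 1.0]
width: 0.0
```

>>> move_arm([
  [[0,0,0],[0,0,-0.1],1],
  [[0,0,0],[0,0,-0.13],1],
  [[0,0,0],[0,0,-0.16],1],
  [[0,0,0],[0,0,-0.185],1],
  [[0,0,0],[0,0,-0.185],1],
])

```text
time: 8.35
tool_pos: [0.6036, -0.0074, 0.076]
tcp_rot: [-3.108, -0.457, -0.0]
wrist_force: [-3.4, 1.0, 7.1]
width: -0.001
```

>>> move_arm([
  [[0,0,0],[0,0,-0.008],1],
  [[0,0,0],[0,0,-0.01],1],
  [[0,0,0],[0,0,-0.01],1],
])

```text
time: 8.72
tool_pos: [0.6037, -0.0074, 0.0759]
tcp_rot: [3.108, 0.457, 0.0]
wrist_force: [-4.1, 0.3, 11.4]
width: 0.001
```

>>> move_arm([
  [[0,0,0],[0,0,0.1],1],
  [[0,0,0],[0,0,0.5],1],
  [[0,0,0],[0,0,1],1],
  [[0,0,0],[-0.5,0,1],1],
  [[0,0,0],[-1,0,1],1],
  [[0,0,0],[-1,0,1],1],
  [[0,0,0],[-1,0,1],1],
])

```text
time: 9.6
tool_pos: [0.5041, -0.0074, 0.1744]
tcp_rot: [3.108, 0.457, 0.002]
wrist_force: [0.2, -0.0, -0.1]
width: 0.004
```

>>> move_arm([
  [[0,0,0],[-0.5,-0.2,0],1],
  [[0,0,0],[-0.7,-0.4,0],1],
  [[0,0,0],[-0.7,-0.4,0],1],
  [[0,0,0],[-0.7,-0.4,0],1],
])

```text
time: 10.1
tool_pos: [0.4353, -0.0473, 0.1746]
tcp_rot: [3.108, 0.456, 0.003]
wrist_force: [0.4, -0.1, 0.1]
width: -0.003
```

```bash
python3 - <<'E'
from h import *
from workcell import read_camera,status
p,d=read_camera("top");o=np.load("top.npz")["p"]
f=lambda q:cv2.resize(q[150:310,265:505],None,fx=3,fy=3)
cv2.imwrite("pics/t5.png",f(p)[:,:,::-1])
s=status.read_state();print(s["time"],s["tool_pos"],s["wrist_force"])
z=np.load("top.npz")["d"];print("key depth before/after",z[204:209,417:422].mean(),d[204:209,417:422].mean())
E
```

```text
10.15 [ 0.43519395 -0.04718407  0.17450508] [0.07089997 0.03348709 0.04450921]
key depth before/after 0.98686594 0.986222
```

View pics/t5.png

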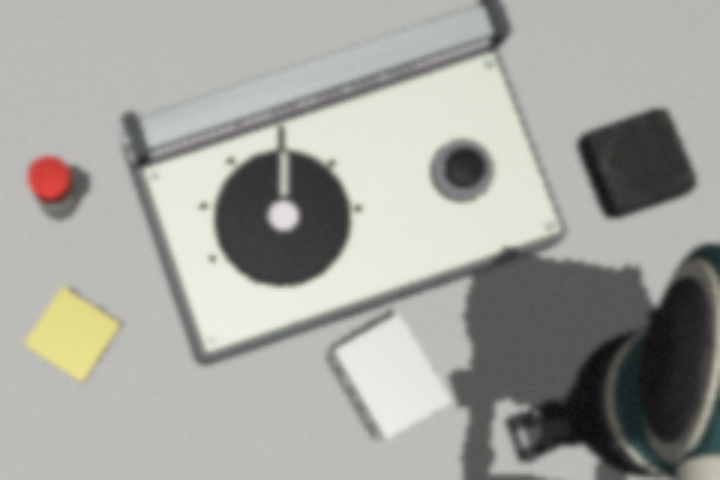

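The pointer (284,175) still lines up with the bar (282,137). The key (465,167) is back up, and the pad, tape measure, card pack and glue stick look unmoved. The arm is clear.

```bash
python3 -c "
from workcell import order;print(order.finish_job())"
```

```text
the job is handed in; nothing more can be done
None
```

I turned the dial two clicks clockwise, from 0.698 rad to the long bar mark. I pressed on its top with about 8–11 N and led the fingertip round in an arc. A top-camera picture showed the pointer on the bar mark before I touched the start key.

I then pressed the key down 6 mm, to a fingertip height of 75.9 mm at 11 N, which is full travel, and released it. The job is handed in; it gives no verdict.

In the last picture the pointer was still on the bar mark. The key's depth reading matched its starting value within 1 mm, so it is back up. The four loose things looked unmoved by eye; I did not measure their positions. The wrist force was about zero with the arm clear, at 10 s of the 64 s allowed. No check failed or disagreed.

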